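Pack the gel casting box tight with spacer plates and a wedge

ROBOT

A 6-joint arm with a two-finger parallel gripper is mounted at the origin on a cart in front of the work surface, level with it; the furniture and walls round the work are solid. World frame = base frame: x ahead of the robot, y to its left, z up, the work surface at z = 0. Lengths are in m, angles in rad, forces in N, time in s.
With the tool pointing down it reaches from about 0.35 to 0.775 m from the base axis. Payload 7.3 kg.
Tool frame: the origin (TCP) lies at the centre of the arm's flange, where the gripper is bolted on; the fingertips stand 178 mm ahead of it and the grasp point (between the pads) lies 159 mm ahead of it; z points along the fingers, y is the line along which they close (so a half turn about z gives the same grasp; the last joint's range is limited). The gripper opens to 92 mm and grips with 3 to 60 N. Pads are 19 mm wide; open, the fingers measure 130 mm over their backs; the gripper's body (75 mm by 190 mm) begins 47 mm behind the grasp point.
Start: joints at [-1.36, 0.342, 1.524, -0, 1.275, -0.146], TCP at [0.183, -0.492, 0.405] pointing down, gripper open.
Joint ranges: [-2.53, 2.53], [-0.77, 2.02], [0.04, 2.7], [-1, 4.14], [0.28, 2.66], [-3.11, 3.11]. Speed limits (rad/s): [2.57, 2.57, 3.14, 3.14, 3.14, 3.14].

INTERFACE

Orientations are given as [roll, pitch, yaw] about the fixed x, y, z axes, in that order (R = Rz(yaw) Ry(pitch) Rx(roll)).
In Python, from cell import robot gives the robot as it stands.
- The arm moves only by the tool send_path, called after ">>>" as a command line: name --argument value ..., lists and objects as JSON in quotes. Schema: {"type":"object","properties":{"ticks":{"type":"array","items":{"type":"array","items":{"type":"array","items":{"type":"number"},"minItems":6,"maxItems":6},"minItems":1,"maxItems":8},"minItems":1,"maxItems":1},"aperture":{"type":"number"},"clamp_n":{"type":"number"},"only":{"type":"string"},"quiet":{"type":"boolean"},"lines":{"type":"string"}},"required":["ticks"],"additionalProperties":false}. ticks is a list that holds a single list of rows (three levels of brackets), with 1 to 8 rows, each of 6 numbers: dx, dy, dz in mm, then a rotation vector rx, ry, rz in units of 0.05 rad; each row shifts and turns the commanded pose from where the row before left it, along the tool's axes as they then stand; what a row does not reach is not made up. A row lasts 1/12 s, in which the tool goes at most 0.0417 m and 0.125 rad, less where a joint would pass 70% of its speed; a pose out of reach is approached as far as the arm can. aperture is the finger opening in m, set as the call begins (left out keeps the last). The fingers move at their own pace and stop on an object; clamp_n is the grip in N (left out, the last holds). Time passes only in rows, so rows that do not move let the fingers close. The tool returns the time, the measured TCP pose, the force, the opening and the grip force at its end. only (a regular expression) keeps the lines of the reply that match it, lines (a string "A,B") keeps lines A to B, and quiet returns only ok. Input that does not fit is refused with a message, and nothing moves.
- robot.observe(): the state, without advancing time (a new reading comes with each control period).
- robot.read_camera(name): name is "scene" or "top"; returns a dict with "image" (480x640x3 uint8, red, green, blue), "fx", "fy", "cx", "cy" (pixels), "k1" (the pictures are not rectified: a ray, as slopes to the right and down, at radius r is drawn at 1 + k1 r^2 times it, then the intrinsics apply), "pose" (4x4, takes a point from camera to world coordinates). Camera axes: x right, y down, z forward; pixel columns grow to the right and rows downward; lengths in m; the calibration is good to about 2 mm. A picture is of the moment at which its call begins. There is no depth.
- robot.hand_in(): hands the job in; it is judged then, once.
The state is a dict: "time": time; "qpos": joint angles; "qvel": joint speeds; "joint_efforts": joint torques, N m; "tool_pos": TCP position; "tool_rot": TCP orientation; "contact_force": force on the tool from outside, world axes, zero at the start; "torque": the same for the moment, N m; "opening": finger opening in m; "grip_force": force on a finger pad.
Only numpy, scipy, OpenCV 4.12 (cv2) and the standard library are available. Lean on these libraries where they do the work, as an engineer would, in place of code of your own. Each camera call takes 0.05 s, during which the arm holds its last target. There are 200 camera calls.

TASK

The two glass gel cassettes stand loose in the casting box. Lower blue spacer plates from the rack into the gap between the cassettes and the box's sloping end wall, one after another and fully down, until the gap left is too narrow for another plate (one or two are needed), then slide the orange wedge down into what is left, sloping side to the sloping wall, until you feel it bite and the whole stack is squeezed against the grey partition. Go gently with the glass, leave the vials and the dish alone, and finish still gripping the wedge and holding it in place.

Things in the scene. Friction and masses are not known exactly. Their poses are not given: they have to be found in the camera images.
- casting_box: clear open-topped box on a white base, fixed, 126 (x) x 106 (y) x 72 mm high. Origin: centre of its underside; y runs along the stack. Inner floor at z = 10 mm, inner width 103 mm in x, walls up to z = 72 mm. The white end wall at +y slopes: inner face at y = 23 mm at the floor, leaning outward 0.22 mm per mm of height to y = 36.6 mm at the top
- floor_edge (a point): in the casting box, where the sloping wall's inner face meets the inner floor (box frame 0, 23, 10 mm)
- partition: fixed grey plate across the box, 10 mm thick (y), 77 mm high with its brass thumb nuts; its place along the box varies (box y = -22.5 to -9.5 mm). Origin: centre of its underside on the inner floor; axes as the box's. The cassettes stand at its +y face (y = 5 mm) and fill 16 mm (up to 0.4 mm of play), so the floor-level gap to the sloping wall is 2 mm minus its box y: 11.5 to 24.5 mm
- cassette_1: glass gel cassette (two clear plates, black edge strips, green comb), 100 (x) x 8 (y) x 80 mm high, 120 g, loose, standing on the box floor next to the partition. Origin: middle of its underside
- cassette_2: the same, standing next to cassette_1 on the side of the gap (+y). Origin: middle of its underside. A light push toward the partition, about 6 N, closes all play in the stack; about 8 N down is then plenty to make the wedge bite, and the glass must not see 60 N
- spacer_a: blue spacer plate, 96 (x) x 8 (y, thickness) x 76 mm high, 70 g, with a grip tab 22 mm wide, 8 mm thick, at x = +34 mm, up to 114 mm above its underside. Origin: middle of its underside. Starts upright in the rack, axes parallel to the rack's
- spacer_b: blue spacer plate, 96 (x) x 8 (y, thickness) x 76 mm high, 70 g, with a grip tab 22 mm wide, 8 mm thick, at x = -34 mm, up to 114 mm above its underside. Origin: middle of its underside. Starts upright in the rack, axes parallel to the rack's. Kept turned as in the rack, the tabs of the two plates and the wedge's grip stand beside one another and leave room for fingers
- wedge: orange wedge, 90 mm wide (x), 72 mm high, 80 g; on top a grip 26 mm wide (x), y from -2 to 10 mm, up to z = 112 mm. Origin on its underside: upright face at y = -5.5 mm, sloping face at y = 5.5 mm there and 0.22 mm more per mm of height. Starts upright in the rack, axes parallel to the rack's
- wedge_grip (a point): on the wedge's grip, 5 mm below its top (wedge frame 0, 4, 107 mm)
- rack: white draining rack, 104 (x) x 146 (y) x 44 mm high, fixed. Origin: centre of its underside. Slots, 32 mm deep with the bottom at z = 12 mm: spacer_a at y = -44 mm, spacer_b at y = 0, wedge at y = +44 mm
- vial_tall: amber vial with a black cap, 28 x 28 x 63 mm, bystander; origin: centre of its underside
- vial_small: amber vial with a white cap, 24 x 24 x 56 mm, bystander; origin: centre of its underside
- petri_dish: closed clear dish, 60 x 60 x 12 mm, bystander; origin: centre of its underside
- wedge_slope (a point): middle of the wedge's sloping face, 36 mm above its underside. Axes parallel to the box's, this face lies flat on the sloping wall; 1 mm down closes 0.22 mm. The wedge bites with its underside about (11 mm - gap left at floor level) / 0.22 above the box floor; resting on the floor it is loose. Friction holds it once it has bitten
There are look-alikes about, which are no part of the job. Of the things that look like the wedge, the larger one is meant.

How it is judged:
By the outcome, as a careful person would: the job done as asked, in the order asked, and still so for the second after the job is handed in, while the arm keeps its last pose, push and grip.
It also fails if it takes over 72 s, if anything falls off the work surface, if the arm or the gripper's body presses on something with over 40 N, if the wrist force passes 120 N, or if a joint passes its speed limit or range.

## Working session

There is one attempt and no reset: what is moved stays moved. The work goes in short steps, Python scripts to look and compute and a tool call to move; the robot and the scene stay as the last step left them, time stands still between calls to the robot, and variables do not carry over. Pictures are saved under pics/ and viewed, at most 10 in all, crops included, and the job is handed in when it is done.

```bash
mkdir -p pics; ls
```

Run:
```python
from cell import robot
import cv2,numpy as np
for n in("scene","top"):
    c=robot.read_camera(n)
    cv2.imwrite(f"pics/{n}0.png",c["image"][:,:,::-1])
    np.savez(f"{n}0.npz",**c)
    print(n,c["fx"],c["fy"],c["cx"],c["cy"],c["k1"]);print(np.round(c["pose"],3))
print(robot.observe())
```

```text
pics
scene 508.75337549667415 508.75337549667415 324.85883885731954 245.33262923624793 -0.05976228139527859
[[-0.637 -0.451  0.625 -0.008]
 [-0.771  0.363 -0.523  0.806]
 [ 0.009 -0.815 -0.579  0.596]
 [ 0.     0.     0.     1.   ]]
top 461.2278499776631 461.2278499776631 323.364552763649 238.92900225146008 -5.5051098339273274e-05
[[ 0.001 -0.994  0.108  0.416]
 [-1.     0.001  0.018  0.349]
 [-0.018 -0.108 -0.994  0.952]
 [ 0.     0.     0.     1.   ]]
{'time': 0.1, 'qpos': array([-1.36000154e+00,  3.42645596e-01,  1.52490354e+00,  6.82694976e-06,
        1.27539391e+00, -1.45980940e-01]), 'qvel': array([-7.14565361e-04, -1.29018504e-03, -3.21703208e-03, -6.84745297e-04,
       -5.47640530e-05,  1.93916296e-03]), 'joint_efforts': array([ 1.20794029e-03, -4.32006168e+01, -2.44693261e+01,  7.19347713e-02,
        5.25861117e-02, -5.05601849e-05]), 'tool_pos': array([ 0.18336551, -0.49181413,  0.40412443]), 'tool_rot': array([-3.14025757e+00, -2.02891450e-04,  3.56773596e-01]), 'contact_force': array([-0.27247409,  0.15877221,  0.23458702]), 'torque': array([-0.0173555 ,  0.02638888,  0.014358  ]), 'grip_force': 0.0, 'opening': 0.092191300275716}
```

View pics/top0.png

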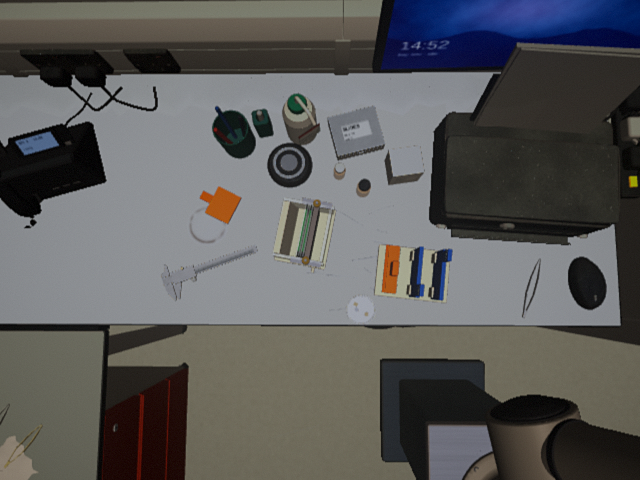

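View pics/scene0.png

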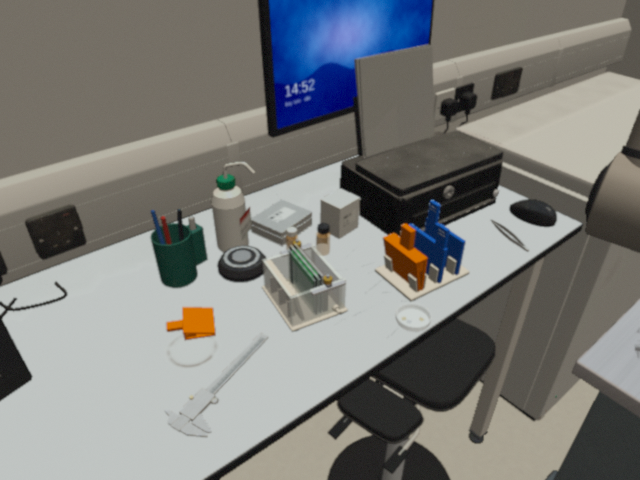

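The top view shows the box near (305,233) and the rack near (413,273), with the wedge on the rack's left. The flat orange piece at (220,205) is the look-alike. The scene view shows the rack at (422,262) and the box at (305,288). Next I'll zoom in.

Run:
```python
import cv2
a=cv2.imread("pics/top0.png")[185:315,260:460];cv2.imwrite("pics/t1.png",cv2.resize(a,None,fx=4,fy=4,interpolation=cv2.INTER_CUBIC))
a=cv2.imread("pics/scene0.png")[190:335,255:475];cv2.imwrite("pics/s1.png",cv2.resize(a,None,fx=3.6,fy=3.6,interpolation=cv2.INTER_CUBIC))
```

```text
(no output)
```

View pics/t1.png

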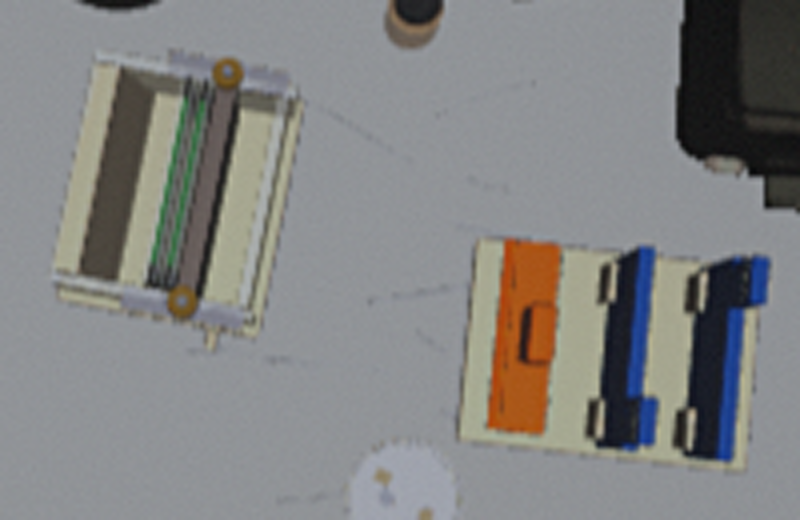

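View pics/s1.png

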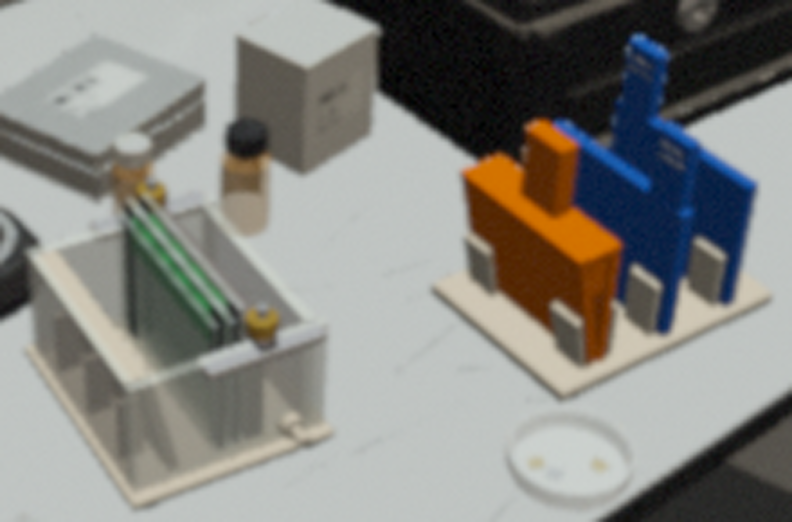

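The top crop shows the sloping wall on the left (+y), with nuts at (228,72) and (182,301). On the rack, the wedge is on the left, spacer b is in the middle with its tab at the bottom, and spacer a is on the right with its tab at the top. The scene crop agrees: box base corners (28,350), (135,505), (330,432) and rack corners (433,290), (568,397), (770,297).

Create h.py:
```python
import numpy as np,cv2
from cell import robot
def load(n): return dict(np.load(n+"0.npz"))
def ray(c,uv,z):
    K=np.array([[c["fx"],0,c["cx"]],[0,c["fy"],c["cy"]],[0,0,1]],float)
    s=cv2.undistortPoints(np.array(uv,float).reshape(-1,1,2),K,np.array([float(c["k1"]),0,0,0])).reshape(-1,2)
    d=np.c_[s,np.ones(len(s))]@c["pose"][:3,:3].T;o=c["pose"][:3,3]
    return (o+d*((np.broadcast_to(z,len(s))-o[2])/d[:,2])[:,None])[:,:2]
def tc(uv): return (np.array(uv,float)+.5)/4-.5+[260,185]
def sc(uv): return (np.array(uv,float)+.5)/3.6-.5+[255,190]
def fit(model,world):
    m=np.array(model);mc=m.mean(0);wc=world.mean(0);a=m-mc;b=world-wc
    th=np.arctan2((a[:,0]*b[:,1]-a[:,1]*b[:,0]).sum(),(a*b).sum())
    R=np.array([[np.cos(th),-np.sin(th)],[np.sin(th),np.cos(th)]])
    t=wc-R@mc
    return t,th,world-(m@R.T+t)
```

Run:
```python
from h import *
T,S=load("top"),load("scene")
def go(name,c,conv,L):
    w=ray(c,conv([l[0] for l in L]),np.array([l[1][2] for l in L])*1e-3)
    t,th,r=fit([np.array(l[1][:2])*1e-3 for l in L],w)
    print(name,np.round(t*1e3,1),round(np.degrees(th),2),"res mm",np.round(r*1e3,1).tolist())
go("rackT",T,tc,[((477,239),(52,73,4)),((458,440),(-52,73,4)),((745,470),(-52,-73,4)),((655,249),(48,-4,88)),((733,460),(-48,-48,88)),
  ((768,257),(45,-48,126)),((655,446),(-45,-4,126)),((555,305),(13,42,124)),((548,362),(-13,42,124)),((767,304),(23,-48,126))])
go("rackS",S,sc,[((433,290),(52,73,4)),((568,396),(-52,73,4)),((770,296),(-52,-73,4)),((619,242),(-45,65.3,84)),((463,173),(45,65.3,84)),((755,186),(-48,-48,88)),
 ((630,38),(45,-40,126)),((552,134),(-13,54,124)),((525,127),(13,54,124)),((577,140),(-13,42,124))])
go("boxT",T,tc,[((98,53),(63,53,72)),((54,281),(-63,53,72)),((57,299),(-63,53,0)),((257,338),(-63,-53,0)),((301,98),(63,-53,0))])
go("boxS",S,sc,[((28,349),(63,53,0)),((135,505),(-63,53,0)),((330,433),(-63,-53,0)),((30,250),(63,53,72)),((132,392),(-63,53,72)),((326,328),(-63,-53,72)),((210,203),(63,-53,72))])
print("nuts",ray(T,tc([(228,72),(182,301)]),.085),ray(S,sc([(151,192),(262,320)]),.085))
print("vials",ray(T,tc([(417,8)]),.06),"dish",ray(T,tc([(403,495)]),.01))
# colours across the box, perpendicular profile in top view
```

```text
rackT [448.8 186.4] -5.83 res mm [[-0.3, -2.0], [0.3, -1.7], [0.3, -1.6], [-1.3, -0.3], [0.7, -0.1], [-0.9, 0.5], [0.2, -0.3], [0.4, 2.7], [0.8, 3.6], [-0.1, -0.7]]
rackS [451.3 182.1] -4.87 res mm [[0.0, -1.5], [1.9, -3.2], [0.7, 1.0], [-1.6, -20.4], [-4.4, 4.0], [-3.8, 9.6], [-4.0, 1.8], [11.6, -1.9], [-2.2, 5.9], [1.7, 4.7]]
boxT [528.2 402.9] -10.5 res mm [[-8.0, -2.4], [5.1, -5.4], [1.0, 2.1], [0.3, 2.8], [1.6, 2.9]]
boxS [529.6 402.8] -11.83 res mm [[4.4, -3.9], [5.2, -5.9], [7.1, -3.2], [-9.7, -1.0], [1.3, -4.1], [3.1, 6.0], [-11.5, 12.1]]
nuts [[0.57989101 0.37760776]
 [0.47060384 0.39895156]] [[0.5797146  0.37798365]
 [0.47052316 0.39893162]]
vials [[0.61632816 0.28558516]] dish [[0.37733777 0.29110525]]
```

Add to h.py:
```python
def proj(c,P):
    Rt=np.linalg.inv(c["pose"]);K=np.array([[c["fx"],0,c["cx"]],[0,c["fy"],c["cy"]],[0,0,1]],float)
    return cv2.projectPoints(np.array(P,float).reshape(-1,3),cv2.Rodrigues(Rt[:3,:3])[0],Rt[:3,3],K,np.array([float(c["k1"]),0,0,0]))[0].reshape(-1,2)
def prof(c,o,th,xs,ys,z,ax="y"):
    X,Y=np.meshgrid(xs,ys,indexing="ij");R=np.array([[np.cos(th),-np.sin(th)],[np.sin(th),np.cos(th)]])
    W=np.stack([X,Y],-1).reshape(-1,2)@R.T+o
    m=proj(c,np.c_[W,np.full(len(W),z)]).astype(np.float32).reshape(X.shape+(2,))
    im=cv2.remap(c["image"].astype(np.float32),m[...,0],m[...,1],cv2.INTER_LINEAR)
    return im.mean(0 if ax=="y" else 1)
```

Run:
```python
from h import *
T,S=load("top"),load("scene")
base=[((57,299),(-.063,.053)),((257,338),(-.063,-.053)),((301,98),(.063,-.053))]
t,th,r=fit([b[1] for b in base],ray(T,tc([b[0] for b in base]),0.0));print("T base",t,np.degrees(th),np.round(r*1e3,1).tolist())
base=[((28,349),(.063,.053)),((135,505),(-.063,.053)),((330,433),(-.063,-.053))]
t,th,r=fit([b[1] for b in base],ray(S,sc([b[0] for b in base]),0.0));print("S base",t,np.degrees(th),np.round(r*1e3,1).tolist())
o=np.array([.5275,.402]);th=np.radians(-11.06)
for z in(.072,.01,.09):
    ys=np.arange(-.055,.0601,.0015);p=prof(T,o,th,np.arange(-.03,.0301,.003),ys,z)
    print(z,[(round(y*1e3,1),int(a[0]),int(a[1]),int(a[2])) for y,a in zip(ys,p) if z==.072 or (z==.01 and 0<y<.04) or (z==.09 and abs(y)<.022)])
print("nuts box y",[(np.array([np.cos(-th),0])@[0,0],) and ((np.array(n)-o)@[-np.sin(th),np.cos(th)]) for n in((.5799,.3776),(.4706,.399))])
o=np.array([.4488,.1864]);th=np.radians(-5.8)
ys=np.arange(.03,.065,.0015);p=prof(T,o,th,np.arange(-.008,.0081,.002),ys,.124);print("grip",[(round(y*1e3,1),int(a[0])) for y,a in zip(ys,p)])
xs=np.arange(-.024,.0241,.0015);p=prof(T,o,th,xs,np.arange(.044,.0521,.002),.124,"x");print("gripx",[(round(y*1e3,1),int(a[0])) for y,a in zip(xs,p)])
```

```text
T base [0.52912124 0.40552529] -10.387248353616792 [[0.2, -0.4], [-0.8, 0.3], [0.5, 0.2]]
S base [0.53539263 0.3986036 ] -11.316669601552551 [[-1.0, -0.4], [0.0, -1.3], [1.0, 1.6]]
0.072 [(np.float64(-55.0), 144, 147, 152), (np.float64(-53.5), 136, 138, 141), (np.float64(-52.0), 133, 131, 125), (np.float64(-50.5), 155, 154, 136), (np.float64(-49.0), 167, 167, 145), (np.float64(-47.5), 156, 156, 135), (np.float64(-46.0), 121, 121, 105), (np.float64(-44.5), 125, 125, 116), (np.float64(-43.0), 157, 160, 157), (np.float64(-41.5), 167, 170, 168), (np.float64(-40.0), 164, 167, 161), (np.float64(-38.5), 158, 159, 143), (np.float64(-37.0), 162, 163, 141), (np.float64(-35.5), 165, 166, 143), (np.float64(-34.0), 166, 166, 144), (np.float64(-32.5), 166, 166, 144), (np.float64(-31.0), 166, 166, 144), (np.float64(-29.5), 166, 166, 144), (np.float64(-28.0), 167, 167, 145), (np.float64(-26.5), 168, 168, 146), (np.float64(-25.0), 170, 170, 147), (np.float64(-23.5), 151, 152, 131), (np.float64(-22.0), 90, 90, 79), (np.float64(-20.5), 45, 44, 41), (np.float64(-19.0), 47, 44, 43), (np.float64(-17.5), 8
[... 4443 characters left out ...]
), (np.float64(-16.5), 166), (np.float64(-15.0), 149), (np.float64(-13.5), 136), (np.float64(-12.0), 143), (np.float64(-10.5), 165), (np.float64(-9.0), 166), (np.float64(-7.5), 165), (np.float64(-6.0), 166), (np.float64(-4.5), 168), (np.float64(-3.0), 168), (np.float64(-1.5), 168), (np.float64(0.0), 169), (np.float64(1.5), 168), (np.float64(3.0), 167), (np.float64(4.5), 166), (np.float64(6.0), 167), (np.float64(7.5), 168), (np.float64(9.0), 166), (np.float64(10.5), 162), (np.float64(12.0), 151), (np.float64(13.5), 149), (np.float64(15.0), 158), (np.float64(16.5), 165), (np.float64(18.0), 166), (np.float64(19.5), 165), (np.float64(21.0), 164), (np.float64(22.5), 165), (np.float64(24.0), 167)]
```

Add to h.py:
```python
RACK=(np.array([.4488,.1862]),np.radians(-5.8));BOX=(np.array([.5285,.4047]),np.radians(-11.06))
def W(f,x,y):
    c,s=np.cos(f[1]),np.sin(f[1]);return f[0]+[c*x-s*y,s*x+c*y]
def plan(xy,z,yaw):
    from scipy.spatial.transform import Rotation as Ro
    o=robot.observe();R=Ro.from_euler("xyz",o["tool_rot"]);G=Ro.from_euler("xyz",[np.pi,0,yaw])
    d=np.r_[xy,z]-o["tool_pos"]
    print("t",round(o["time"],2),"pos",np.round(o["tool_pos"],4),"rpy",np.round(o["tool_rot"],4),"F",np.round(o["contact_force"],1))
    print("rotvec(tool)",np.round((R.inv()*G).as_rotvec(),4),"| delta in current axes",np.round(R.inv().apply(d),4),"| in turned axes",np.round(G.inv().apply(d),4),"dist",round(np.linalg.norm(d),4))
```

Run:
```python
from h import *
S=load("scene");T=load("top")
p=ray(S,[(385,228)],0.)[0];print("dev corner",p,[(h,np.round(proj(S,[[*p,h]])[0],0).tolist()) for h in(.05,.08,.1,.12)])
print(ray(T,[(443,236),(430,222)],np.array([0.,.08])))
for n,f,x,y in(("a",RACK,.034,-.044),("b",RACK,-.034,0),("w",RACK,0,.048)):print(n,W(f,x,y))
plan(W(RACK,.034,-.044),.36,RACK[1])
```

```text
dev corner [0.60395011 0.12686784] [(0.05, [387.0, 208.0]), (0.08, [388.0, 195.0]), (0.1, [389.0, 187.0]), (0.12, [390.0, 178.0])]
[[0.52538095 0.11877082]
 [0.5430306  0.16204148]]
a [0.47817947 0.13898933]
b [0.41497406 0.18963591]
w [0.4536507  0.23395427]
t 0.1 pos [ 0.1834 -0.4918  0.4041] rpy [-3.1403e+00 -2.0000e-04  3.5680e-01] F [-0.3  0.2  0.2]
rotvec(tool) [-1.40e-03  1.00e-04  4.58e-01] | delta in current axes [ 0.4966 -0.4881  0.0449] | in turned axes [ 0.2296 -0.6574  0.0441] dist 0.6977
```

The manual's scale: shifts go in mm and turns go in units of 0.05 rad. Converting my numbers, 0.0285 m is 28.5, -0.028 m is -28.

>>> send_path --ticks '[[[28.5, -28, 0, 0, 0, 0], [28.5, -28, 0, 0, 0, 0], [28.5, -28, 0, 0, 0, 0], [28.5, -28, 0, 0, 0, 0], [28.5, -28, 0, 0, 0, 0], [28.5, -28, 0, 0, 0, 0], [28.5, -28, 0, 0, 0, 0], [28.5, -28, 0, 0, 0, 0]]]' --aperture 0.045 --clamp_n 20

```text
time: 0.77
tool_pos: [0.3189, -0.2005, 0.4046]
tool_rot: [-3.142, -0.0, 0.356]
contact_force: [1.7, 0.2, 0.8]
opening: 0.0461
grip_force: 0.0
```

>>> send_path --ticks '[[[28.5, -28, 0, 0, 0, 0], [28.5, -28, 0, 0, 0, 0], [28.5, -28, 0, 0, 0, 0], [28.5, -28, 0, 0, 0, 0], [0, 0, 0, 0, 0, 2.29], [0, 0, 0, 0, 0, 2.29], [0, 0, 0, 0, 0, 2.29], [0, 0, 0, 0, 0, 2.29]]]'

```text
time: 1.43
tool_pos: [0.3865, -0.057, 0.4044]
tool_rot: [-3.142, 0.001, -0.105]
contact_force: [0.2, -0.2, -0.0]
opening: 0.0449
grip_force: 0.0
```

```bash
python3 -c "
from h import *
plan(W(RACK,.034,-.044),.36,RACK[1])"
```

```text
t 1.43 pos [ 0.3865 -0.057   0.4044] rpy [-3.1416e+00  8.0000e-04 -1.0540e-01] F [ 0.2 -0.2 -0. ]
rotvec(tool) [-0.      0.0008 -0.0041] | delta in current axes [ 0.0706 -0.2046  0.0444] | in turned axes [ 0.0714 -0.2043  0.0444] dist 0.2209
```

Scaled: -0.034 m is -34, 0.0119 m is 11.9, 0.004 rad is 0.08.

>>> send_path --ticks '[[[11.9, -34, 7.4, 0, 0, 0], [11.9, -34, 7.4, 0, 0, 0], [11.9, -34, 7.4, 0, 0, 0], [11.9, -34, 7.4, 0, 0, 0], [11.9, -34, 7.4, 0, 0, 0], [11.9, -34, 7.4, 0, 0, 0.08], [0, 0, 0, 0, 0, 0], [0, 0, 0, 0, 0, 0]]]'

```text
time: 2.1
tool_pos: [0.4782, 0.1395, 0.3591]
tool_rot: [3.141, 0.002, -0.102]
contact_force: [0.1, -0.1, -0.1]
opening: 0.0451
grip_force: 0.0
```

```bash
python3 -c "
from h import *
plan(W(RACK,.034,-.044),.277,RACK[1])
c=robot.read_camera('scene');cv2.imwrite('pics/s2.png',cv2.resize(c['image'][120:300,330:530,::-1],None,fx=3,fy=3,interpolation=2))"
```

```text
t 2.1 pos [0.4782 0.1395 0.3591] rpy [ 3.1408e+00  2.3000e-03 -1.0190e-01] F [ 0.1 -0.1 -0.1]
rotvec(tool) [ 0.0008  0.0023 -0.0007] | delta in current axes [0.0002 0.0004 0.0821] | in turned axes [0.0001 0.0005 0.0821] dist 0.0821
```

View pics/s2.png

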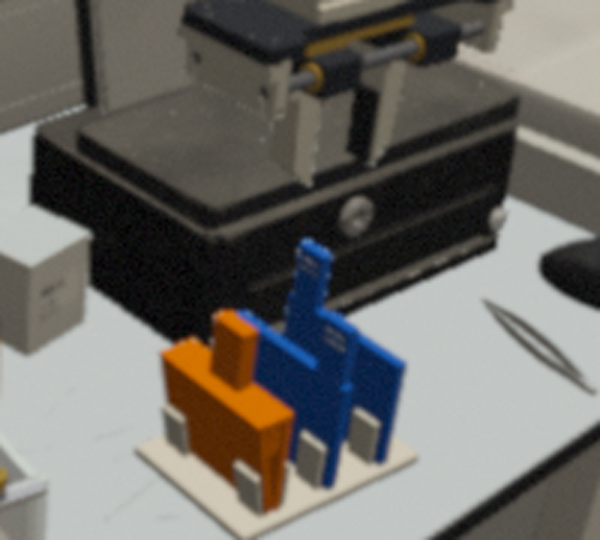

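The fingers hang above tab a, with tips near (295,178) and (367,158) in the crop and the tab top near (313,245). I'll check by projecting both.

```bash
python3 -c "
from h import *
S=load('scene')
o=robot.observe()['tool_pos']
f=lambda P:np.round((proj(S,P)-[330,120])*3,0).tolist()
y=np.array([.1,.995,0])
print('tip mid,tips inner',f([o-[0,0,.178],o-[0,0,.178]+y*.0225,o-[0,0,.178]-y*.0225]))
print('tab top corners pred',f([[*W(RACK,x,yy),.126] for x,yy in((.045,-.04),(.023,-.04),(.023,-.048),(.045,-.048))]))
print('tab below tip', f([o-[0,0,.178+.056]]))
"
```

```text
tip mid,tips inner [[327.0, 165.0], [299.0, 175.0], [354.0, 156.0]]
tab top corners pred [[296.0, 241.0], [321.0, 256.0], [331.0, 253.0], [306.0, 237.0]]
tab below tip [[314.0, 247.0]]
```

>>> send_path --ticks '[[[0, 0, 28, 0, 0, 0], [0, 0, 28, 0, 0, 0], [0, 0, 26, 0, 0, 0], [0, 0, 0, 0, 0, 0]]]'

```text
time: 2.48
tool_pos: [0.4763, 0.1365, 0.2747]
tool_rot: [3.139, 0.008, -0.107]
contact_force: [-1.2, -0.3, -0.3]
opening: 0.045
grip_force: 0.0
```

>>> send_path --ticks '[[[0, 0, 0, 0, 0, 0], [0, 0, 0, 0, 0, 0], [0, 0, 0, 0, 0, 0], [0, 0, 0, 0, 0, 0], [0, 0, 0, 0, 0, 0], [0, 0, 0, 0, 0, 0]]]' --aperture 0.0 --clamp_n 30

```text
time: 2.98
tool_pos: [0.4782, 0.1381, 0.279]
tool_rot: [-3.141, -0.001, -0.105]
contact_force: [-0.7, 0.3, -0.2]
opening: 0.0096
grip_force: 0.1
```

>>> send_path --ticks '[[[0, 0, 0, 0, 0, 0], [0, 0, 0, 0, 0, 0], [0, 0, 0, 0, 0, 0]]]'

```text
time: 3.23
tool_pos: [0.4783, 0.1382, 0.279]
tool_rot: [-3.141, -0.001, -0.105]
contact_force: [-1.0, -0.3, 5.5]
opening: 0.0078
grip_force: 30.0
```

>>> send_path --ticks '[[[0, 0, -20, 0, 0, 0], [0, 0, -30, 0, 0, 0], [0, 0, -30, 0, 0, 0], [0, 0, -30, 0, 0, 0], [0, 0, -10, 0, 0, 0], [0, 0, 0, 0, 0, 0]]]'

```text
time: 3.73
tool_pos: [0.4785, 0.1382, 0.4011]
tool_rot: [-3.14, -0.006, -0.105]
contact_force: [0.4, 0.0, -1.4]
opening: 0.0078
grip_force: 30.0
```

```bash
python3 -c "
from h import *
plan(W(BOX,.034,.015),.395,BOX[1])"
```

```text
t 3.73 pos [0.4785 0.1382 0.4011] rpy [-3.1403 -0.0057 -0.105 ] F [ 0.4  0.  -1.4]
rotvec(tool) [-0.0015 -0.0057  0.088 ] | delta in current axes [ 0.0569 -0.2822  0.0068] | in turned axes [ 0.0319 -0.2861  0.0061] dist 0.2879
```

Scaled: -0.035 m is -35, -0.012 m is -12, 0.044 rad is 0.88.

>>> send_path --ticks '[[[7, -35, -12, 0, 0, 0], [7, -35, 0, 0, 0, 0], [7, -35, 0, 0, 0, 0], [7, -35, 0, 0, 0, 0], [7, -35, 0, 0, 0, 0], [7, -35, 0, 0, 0, 0], [7, -35, 0, 0, 0, 0.88], [7, -35, 0, 0, 0, 0.88]]]'

```text
time: 4.4
tool_pos: [0.5647, 0.4121, 0.4078]
tool_rot: [3.139, 0.003, -0.195]
contact_force: [0.8, -0.5, -0.1]
opening: 0.0079
grip_force: 30.0
```

>>> send_path --ticks '[[[0, 0, 0, 0, 0, 0], [0, 0, 0, 0, 0, 0]]]'

```text
time: 4.57
tool_pos: [0.5647, 0.4119, 0.4062]
tool_rot: [3.138, 0.004, -0.191]
contact_force: [-0.4, -0.5, -0.3]
opening: 0.0078
grip_force: 30.0
```

```bash
python3 -c "
from h import *
plan(W(BOX,.034,.0115),.37,BOX[1])"
```

```text
t 4.57 pos [0.5647 0.4119 0.4062] rpy [ 3.138   0.0039 -0.1905] F [-0.4 -0.5 -0.3]
rotvec(tool) [0.0036 0.0039 0.0025] | delta in current axes [0.     0.0023 0.0362] | in turned axes [-0.0001  0.0025  0.0362] dist 0.0363
```

Scaled: 0.018 m is 18, 0.0023 m is 2.3, 0.004 rad is 0.08.

>>> send_path --ticks '[[[0, 2.3, 18, 0.072, 0.08, 0.04], [0, 0, 18, 0, 0, 0], [0, 0, 0, 0, 0, 0], [0, 0, 0, 0, 0, 0]]]'

```text
time: 4.9
tool_pos: [0.5642, 0.4068, 0.373]
tool_rot: [-3.141, -0.001, -0.196]
contact_force: [-0.5, 0.2, -0.3]
opening: 0.0078
grip_force: 30.0
```

```bash
python3 -c "
from h import *
plan(W(BOX,.034,.0115),.37,BOX[1])
a=robot.read_camera('scene')['image'][185:345,235:395,::-1];b=robot.read_camera('top')['image'][165:285,235:395,::-1]
cv2.imwrite('pics/c3.png',np.hstack([cv2.resize(a,(400,400),interpolation=2),cv2.resize(b,(400,300),interpolation=2).copy() if 0 else cv2.copyMakeBorder(cv2.resize(b,(400,300),interpolation=2),0,100,0,0,0)]))"
```

```text
t 4.9 pos [0.5642 0.4068 0.373 ] rpy [-3.1407e+00 -1.4000e-03 -1.9590e-01] F [-0.5  0.2 -0.3]
rotvec(tool) [-0.0009 -0.0014 -0.0029] | delta in current axes [-0.0007 -0.0026  0.003 ] | in turned axes [-0.0007 -0.0026  0.003 ] dist 0.0041
```

View pics/c3.png

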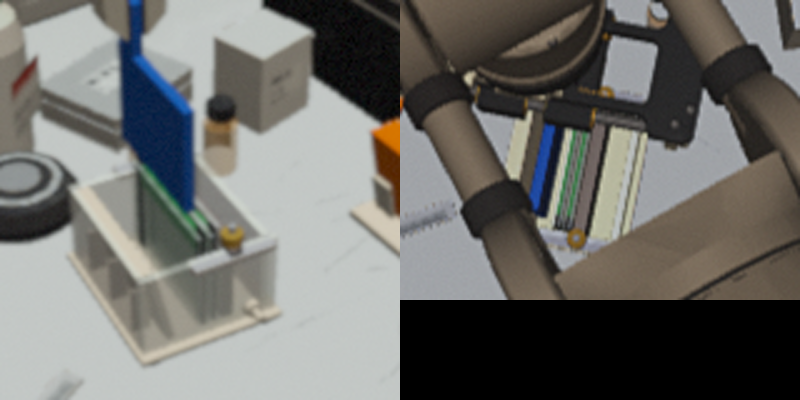

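Scaled: 0.02 m is 20, -0.0026 m is -2.6, -0.003 rad is -0.06.

>>> send_path --ticks '[[[-0.7, -2.6, 10, 0, 0, -0.06], [0, 0, 20, 0, 0, 0], [0, 0, 20, 0, 0, 0], [0, 0, 20, 0, 0, 0], [0, 0, 0, 0, 0, 0], [0, 0, 0, 0, 0, 0]]]'

```text
time: 5.5
tool_pos: [0.5644, 0.4108, 0.3036]
tool_rot: [-3.139, -0.003, -0.192]
contact_force: [-0.3, 0.3, 0.6]
opening: 0.0078
grip_force: 30.0
```

```bash
python3 -c "
from h import *
plan(W(BOX,.034,.0115),.277,BOX[1])"
```

```text
t 5.5 pos [0.5644 0.4108 0.3036] rpy [-3.1393e+00 -2.7000e-03 -1.9210e-01] F [-0.3  0.3  0.6]
rotvec(tool) [-0.0023 -0.0027  0.0009] | delta in current axes [-0.0001  0.0014  0.0266] | in turned axes [-0.0001  0.0014  0.0266] dist 0.0267
```

Scaled: 0.008 m is 8, 0.006 m is 6.

>>> send_path --ticks '[[[0, 0, 8, 0, 0, 0], [0, 0, 8, 0, 0, 0], [0, 0, 6, 0, 0, 0], [0, 0, 3, 0, 0, 0], [0, 0, 0, 0, 0, 0], [0, 0, 0, 0, 0, 0]]]'

```text
time: 6.0
tool_pos: [0.5646, 0.4109, 0.2793]
tool_rot: [-3.138, -0.004, -0.192]
contact_force: [0.3, -1.4, 0.3]
opening: 0.0073
grip_force: 30.0
```

>>> send_path --ticks '[[[0, 0, 2, 0, 0, 0], [0, 0, 2, 0, 0, 0], [0, 0, 0, 0, 0, 0], [0, 0, 0, 0, 0, 0]]]'

```text
time: 6.33
tool_pos: [0.5649, 0.411, 0.277]
tool_rot: [-3.136, -0.006, -0.192]
contact_force: [-0.1, -0.8, 6.3]
opening: 0.0077
grip_force: 30.0
```

```bash
python3 -c "
from h import *
plan(W(BOX,.034,.0115),.277,BOX[1])"
```

```text
t 6.33 pos [0.5649 0.411  0.277 ] rpy [-3.1363 -0.0061 -0.1923] F [-0.1 -0.8  6.3]
rotvec(tool) [-0.0053 -0.0061  0.0008] | delta in current axes [-0.0005  0.0017 -0.    ] | in turned axes [-0.0005  0.0017 -0.    ] dist 0.0018
```

Scaled: -0.0025 m is -2.5, 0.0015 m is 1.5, -0.006 rad is -0.12.

>>> send_path --ticks '[[[0, 1, -2.5, -0.1, -0.12, 0], [0, 1.5, 0, 0, 0, 0], [0, 1.5, 0, 0, 0, 0], [0, 0, 0, 0, 0, 0]]]'

```text
time: 6.67
tool_pos: [0.5639, 0.407, 0.2778]
tool_rot: [3.141, 0.002, -0.192]
contact_force: [0.4, 1.1, -0.7]
opening: 0.0078
grip_force: 30.0
```

>>> send_path --ticks '[[[0, 1, 0, 0, 0, 0], [0, 0, 0, 0, 0, 0], [0, 0, 0, 0, 0, 0]]]'

```text
time: 6.92
tool_pos: [0.5637, 0.4067, 0.2778]
tool_rot: [-3.141, 0.001, -0.192]
contact_force: [1.4, 5.3, -1.0]
opening: 0.0077
grip_force: 30.0
```

Scaled: 0.002 m is 2.

>>> send_path --ticks '[[[0, 0, 2, 0, 0, 0], [0, 0, 0, 0, 0, 0]]]'

```text
time: 7.08
tool_pos: [0.5638, 0.4066, 0.277]
tool_rot: [-3.141, 0.0, -0.192]
contact_force: [0.2, 3.8, 4.6]
opening: 0.0079
grip_force: 30.0
```

>>> send_path --ticks '[[[0, 0, 0, 0, 0, 0], [0, 0, 0, 0, 0, 0], [0, 0, 0, 0, 0, 0]]]' --aperture 0.03

```text
time: 7.33
tool_pos: [0.5636, 0.4055, 0.2752]
tool_rot: [3.138, 0.003, -0.192]
contact_force: [0.3, 0.3, -0.6]
opening: 0.0233
grip_force: 0.0
```

>>> send_path --ticks '[[[0, 0, -30, 0, 0, 0], [0, 0, -40, 0, 0, 0], [0, 0, -40, 0, 0, 0], [0, 0, 0, 0, 0, 0]]]'

```text
time: 7.67
tool_pos: [0.5646, 0.4062, 0.3953]
tool_rot: [-3.134, -0.009, -0.192]
contact_force: [0.3, -0.7, 1.3]
opening: 0.0301
grip_force: 0.0
```

```bash
python3 -c "
from h import *
plan(W(RACK,-.034,0),.36,RACK[1])"
```

```text
t 7.67 pos [0.5646 0.4062 0.3953] rpy [-3.1342 -0.0093 -0.1925] F [ 0.3 -0.7  1.3]
rotvec(tool) [-0.007  -0.0097 -0.0912] | delta in current axes [-0.1058  0.2414  0.0325] | in turned axes [-0.127   0.2306  0.0353] dist 0.2656
```

>>> send_path --ticks '[[[-13.2, 30.2, 1, 0, 0, 0], [-13.2, 30.2, 1, 0, 0, 0], [-13.2, 30.2, 1, 0, 0, 0], [-13.2, 30.2, 1, 0, 0, 0], [-13.2, 30.2, 1, 0, 0, 0], [-13.2, 30.2, 1, 0, 0, 0], [-13.2, 30.2, 1, 0, 0, -0.9], [-13.2, 30.2, 1, 0, 0, -0.92]]]' --aperture 0.045

```text
time: 8.33
tool_pos: [0.4139, 0.187, 0.3779]
tool_rot: [3.14, 0.003, -0.099]
contact_force: [0.0, -1.2, 0.9]
opening: 0.0452
grip_force: 0.0
```

>>> send_path --ticks '[[[0, 0, 20, 0, 0, 0], [0, 0, 0, 0, 0, 0], [0, 0, 0, 0, 0, 0]]]'

```text
time: 8.58
tool_pos: [0.4152, 0.188, 0.3581]
tool_rot: [3.14, 0.004, -0.102]
contact_force: [0.2, 0.6, 0.7]
opening: 0.0447
grip_force: 0.0
```

```bash
python3 -c "
from h import *
plan(W(RACK,-.034,0),.278,RACK[1])
for n,r in(('scene',(185,345,235,395)),('top',(165,285,235,395))):
    c=robot.read_camera(n);np.savez(n+'b.npz',**c)
S=robot.read_camera('scene');a=S['image'][180:340,245:465,::-1];cv2.imwrite('pics/s4.png',cv2.resize(a,None,fx=3.5,fy=3.5,interpolation=2))"
```

```text
t 8.58 pos [0.4152 0.188  0.3581] rpy [ 3.1396  0.0035 -0.1022] F [0.2 0.6 0.7]
rotvec(tool) [ 0.002   0.0035 -0.001 ] | delta in current axes [-0.0001 -0.0017  0.0801] | in turned axes [-0.0004 -0.0016  0.0801] dist 0.0801
```

View pics/s4.png

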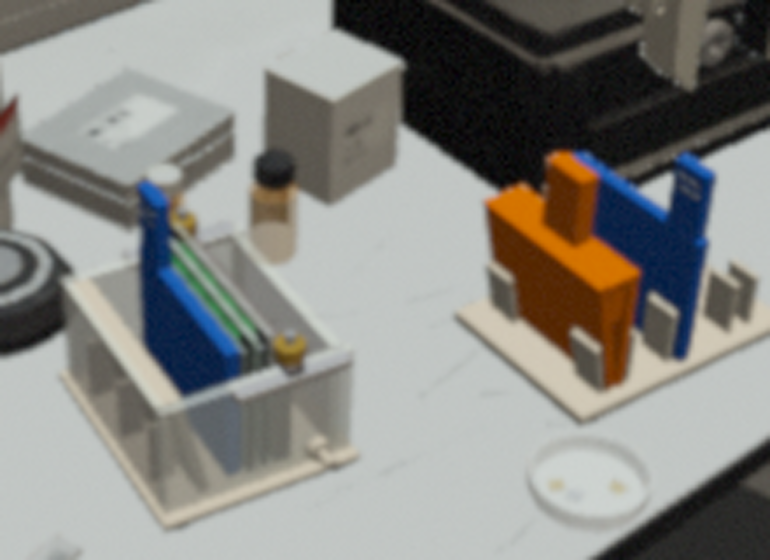

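Spacer a stands upright and flush against the cassettes at crop (190,330). Tab b at (692,180) is under the fingers.

Scaled: 0.027 m is 27, 0.026 m is 26.

>>> send_path --ticks '[[[0, -1.5, 26, 0, 0, 0], [0, 0, 27, 0, 0, 0], [0, 0, 26, 0, 0, 0], [0, 0, 0, 0, 0, 0]]]'

```text
time: 9.07
tool_pos: [0.4143, 0.1899, 0.2759]
tool_rot: [3.138, 0.009, -0.1]
contact_force: [-1.1, 0.1, -0.7]
opening: 0.0453
grip_force: 0.0
```

>>> send_path --ticks '[[[0, 0, 0, 0, 0, 0], [0, 0, 0, 0, 0, 0], [0, 0, 0, 0, 0, 0], [0, 0, 0, 0, 0, 0], [0, 0, 0, 0, 0, 0], [0, 0, 0, 0, 0, 0], [0, 0, 0, 0, 0, 0], [0, 0, 0, 0, 0, 0]]]' --aperture 0.0 --clamp_n 30

```text
time: 9.73
tool_pos: [0.4154, 0.1898, 0.28]
tool_rot: [3.141, 0.001, -0.101]
contact_force: [-0.7, 0.2, 5.7]
opening: 0.008
grip_force: 30.0
```

>>> send_path --ticks '[[[0, 0, -20, 0, 0, 0], [0, 0, -30, 0, 0, 0], [0, 0, -30, 0, 0, 0], [0, 0, -30, 0, 0, 0], [0, 0, -25, 0, 0, 0], [0, 0, 0, 0, 0, 0], [0, 0, 0, 0, 0, 0]]]'

```text
time: 10.32
tool_pos: [0.4155, 0.1898, 0.4152]
tool_rot: [3.141, -0.0, -0.101]
contact_force: [-0.6, 0.4, -1.4]
opening: 0.0076
grip_force: 30.0
```

```bash
python3 -c "
from h import *
plan(W(BOX,-.034,.020),.41,BOX[1])"
```

```text
t 10.32 pos [0.4155 0.1898 0.4152] rpy [ 3.1412e+00 -3.0000e-04 -1.0120e-01] F [-0.6  0.4 -1.4]
rotvec(tool) [ 0.0004 -0.0003  0.0918] | delta in current axes [ 0.0587 -0.2482  0.0051] | in turned axes [ 0.0357 -0.2526  0.0052] dist 0.2551
```

>>> send_path --ticks '[[[7.4, -31, 0, 0, 0, 0], [7.4, -31, 0, 0, 0, 0], [7.4, -31, 0, 0, 0, 0], [7.4, -31, 0, 0, 0, 0], [7.4, -31, 0, 0, 0, 0], [7.4, -31, 0, 0, 0, 0], [7.3, -31, 0, 0, 0, 0.92], [7.3, -31, 0, 0, 0, 0.92]]]'

```text
time: 10.98
tool_pos: [0.5007, 0.4317, 0.4112]
tool_rot: [3.137, 0.005, -0.195]
contact_force: [-0.1, -0.6, -0.3]
opening: 0.0081
grip_force: 30.0
```

>>> send_path --ticks '[[[0, 0, 20, 0, 0, 0], [0, 0, 20, 0, 0, 0], [0, 0, 0, 0, 0, 0], [0, 0, 0, 0, 0, 0]]]'

```text
time: 11.32
tool_pos: [0.5003, 0.4299, 0.3709]
tool_rot: [3.136, 0.006, -0.193]
contact_force: [0.7, -0.1, 0.2]
opening: 0.0078
grip_force: 30.0
```

```bash
python3 -c "
from h import *
plan(W(BOX,-.034,.0185),.37,BOX[1])"
```

```text
t 11.32 pos [0.5003 0.4299 0.3709] rpy [ 3.1357  0.0064 -0.1932] F [ 0.7 -0.1  0.2]
rotvec(tool) [ 0.0059  0.0064 -0.0001] | delta in current axes [-0.0015  0.0008  0.0009] | in turned axes [-0.0015  0.0008  0.0009] dist 0.002
```

The manual's scale: shifts go in mm and turns go in units of 0.05 rad. Converting my numbers, 0.015 m is 15, 0.01 m is 10, 0.004 rad is 0.08.

>>> send_path --ticks '[[[-1.5, 0.8, 10, 0.08, 0.08, 0], [0, 0, 15, 0, 0, 0], [0, 0, 15, 0, 0, 0], [0, 0, 10, 0, 0, 0], [0, 0, 0, 0, 0, 0], [0, 0, 0, 0, 0, 0], [0, 0, 0, 0, 0, 0]]]'

```text
time: 11.9
tool_pos: [0.4994, 0.4297, 0.3252]
tool_rot: [-3.138, -0.003, -0.193]
contact_force: [0.8, -0.2, -0.6]
opening: 0.0074
grip_force: 30.0
```

```bash
python3 -c "
from h import *
plan(W(BOX,-.034,.018),.278,BOX[1])"
```

```text
t 11.9 pos [0.4994 0.4297 0.3252] rpy [-3.1377 -0.0034 -0.1934] F [ 0.8 -0.2 -0.6]
rotvec(tool) [-0.0039 -0.0034 -0.0004] | delta in current axes [-0.0008  0.0011  0.0472] | in turned axes [-0.0006  0.0009  0.0472] dist 0.0472
```

>>> send_path --ticks '[[[-0.6, 1, 8, -0.04, -0.04, 0], [0, 0, 8, 0, 0, 0], [0, 0, 8, 0, 0, 0], [0, 0, 5, 0, 0, 0], [0, 0, 0, 0, 0, 0], [0, 0, 0, 0, 0, 0], [0, 0, 0, 0, 0, 0]]]'

```text
time: 12.48
tool_pos: [0.4984, 0.4289, 0.295]
tool_rot: [-3.141, -0.0, -0.193]
contact_force: [-0.1, -1.0, -0.2]
opening: 0.0079
grip_force: 30.0
```

```bash
python3 -c "
from h import *
plan(W(BOX,-.034,.018),.278,BOX[1])"
```

```text
t 12.48 pos [0.4984 0.4289 0.295 ] rpy [-3.1409e+00 -3.0000e-04 -1.9320e-01] F [-0.1 -1.  -0.2]
rotvec(tool) [-0.0007 -0.0003 -0.0001] | delta in current axes [ 0.0002 -0.      0.017 ] | in turned axes [ 0.0002 -0.0001  0.017 ] dist 0.017
```

>>> send_path --ticks '[[[0, 0, 5, 0, 0, 0], [0, 0, 4, 0, 0, 0], [0, 0, 3, 0, 0, 0], [0, 0, 0, 0, 0, 0], [0, 0, 0, 0, 0, 0]]]'

```text
time: 12.9
tool_pos: [0.4982, 0.4288, 0.2825]
tool_rot: [-3.142, 0.0, -0.193]
contact_force: [-0.0, 0.4, -1.1]
opening: 0.0078
grip_force: 30.0
```

>>> send_path --ticks '[[[0, 0, 3, 0, 0, 0], [0, 0, 2, 0, 0, 0], [0, 0, 0, 0, 0, 0], [0, 0, 0, 0, 0, 0]]]'

```text
time: 13.23
tool_pos: [0.4984, 0.4288, 0.278]
tool_rot: [-3.141, -0.0, -0.193]
contact_force: [-0.2, 0.5, 0.5]
opening: 0.0077
grip_force: 30.0
```

```bash
python3 -c "
from h import *
plan(W(BOX,-.034,.018),.278,BOX[1])"
```

```text
t 13.23 pos [0.4984 0.4288 0.278 ] rpy [-3.1407e+00 -4.0000e-04 -1.9320e-01] F [-0.2  0.5  0.5]
rotvec(tool) [-0.0009 -0.0004 -0.0002] | delta in current axes [ 0.0002 -0.0001  0.    ] | in turned axes [ 0.0002 -0.0001  0.    ] dist 0.0002
```

Scaled: 0.001 m is 1.

>>> send_path --ticks '[[[0, 1, 0, 0, 0, 0], [0, 1, 0, 0, 0, 0], [0, 0, 0, 0, 0, 0], [0, 0, 0, 0, 0, 0]]]'

```text
time: 13.57
tool_pos: [0.498, 0.4273, 0.2781]
tool_rot: [-3.14, -0.001, -0.193]
contact_force: [1.1, 4.3, -1.3]
opening: 0.0078
grip_force: 30.0
```

>>> send_path --ticks '[[[0, 0.5, 1, 0, 0, 0], [0, 0.5, 1, 0, 0, 0], [0, 0, 0, 0, 0, 0], [0, 0, 0, 0, 0, 0]]]'

```text
time: 13.9
tool_pos: [0.4977, 0.4269, 0.278]
tool_rot: [-3.137, -0.002, -0.193]
contact_force: [-1.8, 6.0, 7.5]
opening: 0.0082
grip_force: 30.0
```

>>> send_path --ticks '[[[0, 0, -1, 0, 0, 0], [0, 0, 0, 0, 0, 0], [0, 0, 0, 0, 0, 0]]]' --aperture 0.03

```text
time: 14.15
tool_pos: [0.4976, 0.4253, 0.2764]
tool_rot: [3.14, 0.001, -0.193]
contact_force: [-0.2, -0.3, 0.2]
opening: 0.0235
grip_force: 0.0
```

>>> send_path --ticks '[[[0, 0, -30, 0, 0, 0], [0, 0, -40, 0, 0, 0], [0, 0, -30, 0, 0, 0], [0, 0, 0, 0, 0, 0]]]'

```text
time: 14.48
tool_pos: [0.4985, 0.4259, 0.384]
tool_rot: [-3.134, -0.008, -0.194]
contact_force: [1.2, 0.5, 0.6]
opening: 0.03
grip_force: 0.0
```

```bash
python3 -c "
from h import *
plan(W(RACK,0,.048),.36,RACK[1])"
```

```text
t 14.48 pos [0.4985 0.4259 0.384 ] rpy [-3.1337 -0.0083 -0.1936] F [1.2 0.5 0.6]
rotvec(tool) [-0.0075 -0.0087 -0.0923] | delta in current axes [-0.0073  0.1972  0.0224] | in turned axes [-0.0252  0.1955  0.024 ] dist 0.1986
```

Scaled: 0.033 m is 33, 0.01 m is 10, -0.046 rad is -0.92.

>>> send_path --ticks '[[[-1, 33, 0, 0, 0, 0], [-1, 33, 0, 0, 0, 0], [-1, 33, 0, 0, 0, 0], [-1, 33, 0, 0, 0, 0], [-2, 33, 10, 0, 0, -0.92], [-2, 33, 10, 0, 0, -0.92], [0, 0, 0, 0, 0, 0], [0, 0, 0, 0, 0, 0]]]' --aperture 0.045

```text
time: 15.15
tool_pos: [0.4531, 0.2312, 0.3562]
tool_rot: [3.141, 0.002, -0.105]
contact_force: [-0.0, 1.5, 0.1]
opening: 0.045
grip_force: 0.0
```

```bash
python3 -c "
from h import *
plan(W(RACK,0,.0483),.276,RACK[1])
S=robot.read_camera('scene');a=S['image'][180:340,245:465,::-1];cv2.imwrite('pics/s5.png',cv2.resize(a,None,fx=3.5,fy=3.5,interpolation=2))"
```

```text
t 15.15 pos [0.4531 0.2312 0.3562] rpy [ 3.1409e+00  1.8000e-03 -1.0450e-01] F [-0.   1.5  0.1]
rotvec(tool) [ 0.0007  0.0018 -0.0033] | delta in current axes [ 0.0004 -0.0031  0.0802] | in turned axes [ 0.0003 -0.0031  0.0802] dist 0.0803
```

View pics/s5.png

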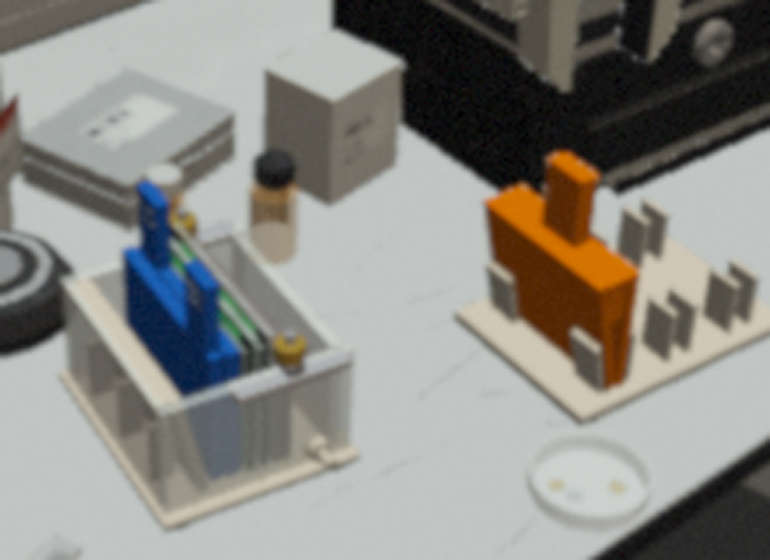

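Both spacers sit flush, with tabs at (152,220) and (203,300). The wedge is under the fingers, with its grip at (572,200).

Scaled: 0.027 m is 27, 0.026 m is 26, -0.003 rad is -0.06.

>>> send_path --ticks '[[[0.3, -3, 26, 0, 0, -0.06], [0, 0, 27, 0, 0, 0], [0, 0, 27, 0, 0, 0], [0, 0, 0, 0, 0, 0]]]'

```text
time: 15.53
tool_pos: [0.4529, 0.2363, 0.2725]
tool_rot: [3.139, 0.007, -0.097]
contact_force: [-1.6, -1.0, -1.0]
opening: 0.0447
grip_force: 0.0
```

>>> send_path --ticks '[[[0, 0, 0, 0, 0, 0], [0, 0, 0, 0, 0, 0], [0, 0, 0, 0, 0, 0], [0, 0, 0, 0, 0, 0], [0, 0, 0, 0, 0, 0], [0, 0, 0, 0, 0, 0], [0, 0, 0, 0, 0, 0], [0, 0, 0, 0, 0, 0]]]' --aperture 0.0 --clamp_n 45

```text
time: 16.2
tool_pos: [0.4541, 0.2355, 0.2777]
tool_rot: [-3.141, -0.001, -0.098]
contact_force: [-0.2, -2.0, 6.5]
opening: 0.0116
grip_force: 44.9
```

>>> send_path --ticks '[[[0, 0, -20, 0, 0, 0], [0, 0, -30, 0, 0, 0], [0, 0, -30, 0, 0, 0], [0, 0, -30, 0, 0, 0], [0, 0, -25, 0, 0, 0], [0, 0, 0, 0, 0, 0], [0, 0, 0, 0, 0, 0]]]'

```text
time: 16.78
tool_pos: [0.4539, 0.2356, 0.413]
tool_rot: [-3.14, -0.003, -0.098]
contact_force: [-0.6, -0.9, -1.2]
opening: 0.0121
grip_force: 44.9
```

```bash
python3 -c "
from h import *
plan(W(BOX,0,.0315),.41,BOX[1])"
```

```text
t 16.78 pos [0.4539 0.2356 0.413 ] rpy [-3.1397e+00 -2.8000e-03 -9.8300e-02] F [-0.6 -0.9 -1.2]
rotvec(tool) [-0.002  -0.0027  0.0948] | delta in current axes [ 0.0607 -0.2069  0.0035] | in turned axes [ 0.0408 -0.2118  0.003 ] dist 0.2157
```

Scaled: -0.0296 m is -29.6, 0.0087 m is 8.7, 0.047 rad is 0.94.

>>> send_path --ticks '[[[8.7, -29.6, 0, 0, 0, 0], [8.7, -29.6, 0, 0, 0, 0], [8.7, -29.6, 0, 0, 0, 0], [8.7, -29.6, 0, 0, 0, 0], [8.7, -29.6, 0, 0, 0, 0], [8.7, -29.6, 0, 0, 0, 0.94], [8.7, -29.6, 0, 0, 0, 0.94], [0, 0, 0, 0, 0, 0]]]'

```text
time: 17.45
tool_pos: [0.5369, 0.4393, 0.4071]
tool_rot: [3.14, 0.004, -0.192]
contact_force: [-0.0, -1.2, -1.5]
opening: 0.0116
grip_force: 45.0
```

>>> send_path --ticks '[[[0, 0, 20, 0, 0, 0], [0, 0, 15, 0, 0, 0], [0, 0, 0, 0, 0, 0], [0, 0, 0, 0, 0, 0]]]'

```text
time: 17.78
tool_pos: [0.536, 0.435, 0.3746]
tool_rot: [3.139, 0.003, -0.192]
contact_force: [-0.2, 0.8, -0.2]
opening: 0.0113
grip_force: 45.0
```

```bash
python3 -c "
from h import *
plan(W(BOX,0,.0308),.352,BOX[1])"
```

```text
t 17.78 pos [0.536  0.435  0.3746] rpy [ 3.1389  0.0034 -0.1921] F [-0.2  0.8 -0.2]
rotvec(tool) [0.0026 0.0034 0.0009] | delta in current axes [-0.0014  0.0003  0.0226] | in turned axes [-0.0015  0.0004  0.0226] dist 0.0226
```

Underside is at 0.109, above the spacers. Next I'll lower to just under their tops and check.

Scaled: 0.01 m is 10, 0.008 m is 8, 0.001 rad is 0.02.

>>> send_path --ticks '[[[-1.4, 0.3, 10, 0.02, 0.02, 0], [0, 0, 8, 0, 0, 0], [0, 0, 5, 0, 0, 0], [0, 0, 0, 0, 0, 0], [0, 0, 0, 0, 0, 0], [0, 0, 0, 0, 0, 0]]]'

```text
time: 18.28
tool_pos: [0.5349, 0.4353, 0.3545]
tool_rot: [-3.14, -0.002, -0.192]
contact_force: [-0.4, -0.9, -0.9]
opening: 0.0119
grip_force: 45.0
```

```bash
python3 -c "
from h import *
plan(W(BOX,0,.0303),.335,BOX[1])"
```

```text
t 18.28 pos [0.5349 0.4353 0.3545] rpy [-3.1395e+00 -1.7000e-03 -1.9230e-01] F [-0.4 -0.9 -0.9]
rotvec(tool) [-0.0021 -0.0017  0.0008] | delta in current axes [-0.0004  0.001   0.0195] | in turned axes [-0.0004  0.0009  0.0195] dist 0.0195
```

>>> send_path --ticks '[[[-0.4, 0.5, 3, -0.02, -0.02, 0], [0, 0, 2, 0, 0, 0], [0, 0, 1, 0, 0, 0], [0, 0, 0, 0, 0, 0]]]'

```text
time: 18.62
tool_pos: [0.5342, 0.4349, 0.3476]
tool_rot: [-3.141, 0.0, -0.192]
contact_force: [0.4, 0.4, -0.8]
opening: 0.0114
grip_force: 45.0
```

>>> send_path --ticks '[[[0, 0, 4, 0, 0, 0], [0, 0, 4, 0, 0, 0], [0, 0, 4, 0, 0, 0], [0, 0, 0, 0, 0, 0], [0, 0, 0, 0, 0, 0]]]'

```text
time: 19.03
tool_pos: [0.5342, 0.435, 0.3353]
tool_rot: [-3.141, 0.001, -0.192]
contact_force: [0.1, 0.9, -1.2]
opening: 0.0116
grip_force: 45.0
```

```bash
python3 -c "
from h import *
plan(W(BOX,0,.0303),.320,BOX[1])"
```

```text
t 19.03 pos [0.5342 0.435  0.3353] rpy [-3.1414e+00  6.0000e-04 -1.9210e-01] F [ 0.1  0.9 -1.2]
rotvec(tool) [-0.0002  0.0006  0.0009] | delta in current axes [0.0002 0.0005 0.0153] | in turned axes [0.0002 0.0005 0.0153] dist 0.0154
```

Scaled: 0.004 m is 4, 0.0005 m is 0.5.

>>> send_path --ticks '[[[0, 0.5, 4, 0, 0, 0], [0, 0, 4, 0, 0, 0], [0, 0, 4, 0, 0, 0], [0, 0, 0, 0, 0, 0], [0, 0, 0, 0, 0, 0]]]'

```text
time: 19.45
tool_pos: [0.5341, 0.4345, 0.3234]
tool_rot: [-3.141, 0.001, -0.192]
contact_force: [0.3, 1.9, -1.8]
opening: 0.0118
grip_force: 45.0
```

>>> send_path --ticks '[[[0, 0, 2, 0, 0, 0], [0, 0, 2, 0, 0, 0], [0, 0, 0, 0, 0, 0]]]'

```text
time: 19.7
tool_pos: [0.5342, 0.4345, 0.3196]
tool_rot: [-3.141, -0.0, -0.192]
contact_force: [0.9, 3.0, -2.1]
opening: 0.0116
grip_force: 45.0
```

```bash
python3 -c "
from h import *
plan(W(BOX,0,.0296),.312,BOX[1])"
```

```text
t 19.7 pos [0.5342 0.4345 0.3196] rpy [-3.1409e+00 -1.0000e-04 -1.9220e-01] F [ 0.9  3.  -2.1]
rotvec(tool) [-0.0007 -0.0001  0.0009] | delta in current axes [0.0001 0.0007 0.0076] | in turned axes [0.0001 0.0007 0.0076] dist 0.0077
```

Scaled: 0.002 m is 2.

>>> send_path --ticks '[[[0, 0, 2, 0, 0, 0], [0, 0, 2, 0, 0, 0], [0, 0, 0, 0, 0, 0]]]'

```text
time: 19.95
tool_pos: [0.5342, 0.4344, 0.3155]
tool_rot: [-3.141, 0.0, -0.192]
contact_force: [1.0, 2.4, -2.1]
opening: 0.0118
grip_force: 45.0
```

>>> send_path --ticks '[[[0, 0, 1, 0, 0, 0], [0, 0, 1, 0, 0, 0], [0, 0, 0, 0, 0, 0]]]'

```text
time: 20.2
tool_pos: [0.5341, 0.4344, 0.3152]
tool_rot: [-3.14, -0.001, -0.192]
contact_force: [-0.5, 1.3, 4.1]
opening: 0.0117
grip_force: 45.0
```

>>> send_path --ticks '[[[0, 0, 1, 0, 0, 0], [0, 0, 1, 0, 0, 0], [0, 0, 0, 0, 0, 0]]]'

```text
time: 20.45
tool_pos: [0.534, 0.4344, 0.3151]
tool_rot: [-3.139, -0.002, -0.192]
contact_force: [-3.7, -0.0, 13.4]
opening: 0.0118
grip_force: 45.0
```

>>> send_path --ticks '[[[0, 0, 0, 0, 0, 0], [0, 0, 0, 0, 0, 0], [0, 0, 0, 0, 0, 0], [0, 0, 0, 0, 0, 0]]]'

```text
time: 20.78
tool_pos: [0.534, 0.4343, 0.3151]
tool_rot: [-3.139, -0.002, -0.192]
contact_force: [-4.3, -1.0, 15.2]
opening: 0.012
grip_force: 45.0
```

```bash
python3 -c "
from h import *
S=robot.read_camera('scene');a=S['image'][180:340,245:465,::-1];cv2.imwrite('pics/s6.png',cv2.resize(a,None,fx=3.5,fy=3.5,interpolation=2))"
```

```text
(no output)
```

View pics/s6.png

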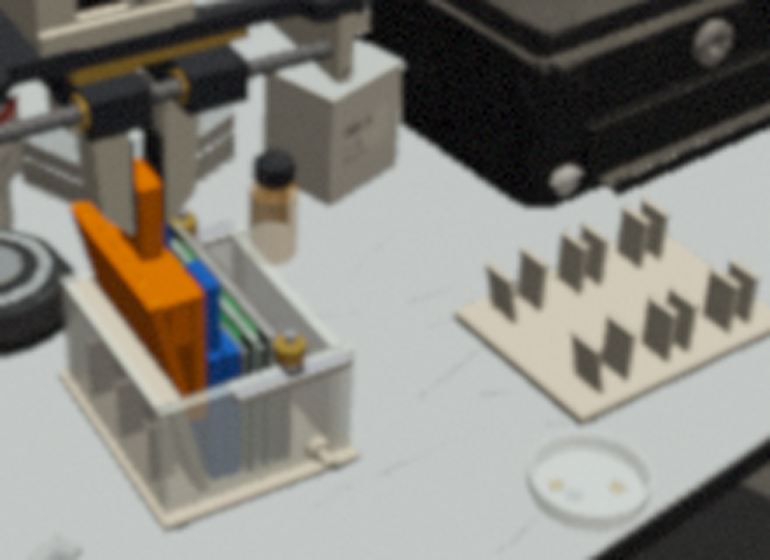

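The wedge at (150,290) sits between spacer b and the sloping wall. It stopped hard at about 15 N down, and the underside height (39 mm above the box floor) matches the expected bite. The vials and the dish are where they were.

```bash
python3 -c "
from cell import robot
print(robot.hand_in())"
```

```text
the job is handed in; nothing more can be done
None
```

I lowered both blue spacers fully down against the cassettes, slid the wedge in until it bit about 39 mm above the box floor, and handed the job in at about 21 s, still gripping the wedge with about 15 N down.

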